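Tip the slumped breakfast boards back in the drying rack

ROBOT

A 7-joint arm with a two-finger parallel gripper is mounted at the origin on a cart in front of the work surface, level with it; the furniture and walls round the work are solid. World frame = base frame: x ahead of the robot, y to its left, z up, the work surface at z = 0. Lengths are in m, angles in rad, forces in N, time in s.
With the tool pointing down it reaches from about 0.425 to 0.925 m from the base axis. Payload 6.8 kg.
Tool frame: the origin (TCP) lies at the very end of the fingers, on their centre line; the grasp point (between the pads) lies 19 mm behind it; y points along the fingers, z is the direction in which the jaws open and shut, and the axes are right-handed (so a half turn about y gives the same grasp; the last joint's range is limited). The gripper opens to 85 mm and grips with 20 to 120 N. Pads are 22 mm wide; open, the fingers measure 114 mm over their backs; the gripper's body (76 mm by 85 mm) begins 54 mm behind the grasp point. The pads swing forward as they close: fully open they stand 13 mm farther back than shut.
Start: joints at [-1.331, 0.477, 0.022, 1.555, -0.011, 1.109, -0.083], TCP at [0.23, 0.635, 0.231] pointing down, gripper open.
Joint ranges: [-2.96, 2.96], [-0.34, 2.1], [-1.41, 1.46], [0.24, 2.44], [-1.37, 4.51], [0.17, 1.92], [-2.96, 2.96]. Speed limits (rad/s): [2.39, 2.39, 3.14, 3.14, 3.14, 3.14, 3.14].

INTERFACE

Orientations are given as a rotation vector (axis times angle).
In Python, from bench import r gives the robot as it stands.
- The arm moves only by the tool drive_tool, never from a script. Its argument "series" is a list of rows, each a list of 7 numbers: the shift along the tool's x, y, z in mm, then the turn, a rotation vector about the tool's x, y, z in degrees, then the finger opening in mm, from 0 to 85.4. In form: [[tx, ty, tz, wx, wy, wz, grip], ...]. A call has 1 to 5 rows; each row is the pose to reach, as a shift and turn from the pose measured when the call began, along the tool's axes at that moment; what a row does not reach only later rows make up. A row lasts 1/10 s, in which the tool goes at most 50 mm and 8.59 degrees, less where a joint would pass 70% of its speed; a pose out of reach is approached as far as the arm can. A call with a gripper value outside its range is refused whole. The fingers move at their own pace and stop on an object; "squeeze" is the grip in N (left out, the last holds). Time passes only in rows, so rows that repeat a pose let the fingers close. It gives the time, the measured TCP pose, the force and the opening at its end, in the units of the state.
- r.get_obs(): the state, without advancing time (a new reading comes with each control period).
- r.grab_frame(name): name is "side" or "top" or "wrist"; returns a dict with "frame" (420x560x3 uint8, blue, green, red), "intrinsics" (3x3 intrinsics, pixels), "rvec" (rotation vector, rad) and "tvec" (3), from world to camera coordinates, as OpenCV has them. Camera axes: x right, y down, z forward; pixel columns grow to the right and rows downward; lengths in m; the calibration is good to about 2 mm. The wrist camera is an equidistant fisheye: a pixel r from the principal point sees the ray r / f radians off the axis. A picture is of the moment at which its call begins. There is no depth.
- r.hand_in(): hands the job in, once; it reports no verdict.
The state is a dict: "clock": time; "joints": joint angles; "qvel": joint speeds; "tau": joint torques, N m; "tcp_pos": TCP position; "orientation": TCP orientation; "contact_force": force on the tool from outside, world axes, zero at the start; "moment": the same for the moment, N m; "grip_width": finger opening in m.
Only numpy, scipy, OpenCV 4.12 (cv2) and the standard library are available. Lean on these libraries where they do the work, as an engineer would, in place of code of your own. Each camera call takes 0.05 s, during which the arm holds its last target.

TASK

Two of the four breakfast boards in the drying rack have slumped forward onto the front rail. Push each of them with the fingertips so that it tips back past upright and rests against the rear rail like the other two. Do not grasp or lift any board, leave every board standing in its own place in the groove, do not touch the two good boards, and leave the mug, the salt shaker and the glass where they are.

Things in the scene. Friction and masses are not known exactly. Their poses are not given: they have to be found in the camera images.
- rack: Fixed dark wood rack, 110 deep (x), 530 long (y), 113 high. Origin: underside centre, on the table; x points to the back, y along the rack. Boards stand in a groove along x = 0 (floor 15 mm up, play 4 mm each way), leaning 0.25 rad on a 10 mm steel rail in front (x = -33 mm) or behind (x = +33 mm), both 101 mm above the table. A board nudged past upright falls over to the other rail by itself.
- board_a: One of four alike light wooden boards, loose side by side in the rack: 100 mm wide (y), 200 high (z), 12 thick (x), about 0.17 kg, hanging hole 25 mm below the top. At the start this one leans forward on the front rail; its place in the row varies (125 mm apart). Origin: middle of its lower edge; z up along the board, x towards the back.
- a_top (a point): Middle of the top edge of board_a, 200 mm up the board from its lower edge, half-way through its thickness; about 50 mm in front of or behind the groove and 210 mm above the table when leaning.
- board_b: One of four alike light wooden boards, loose side by side in the rack: 100 mm wide (y), 200 high (z), 12 thick (x), about 0.17 kg, hanging hole 25 mm below the top. At the start this one leans forward on the front rail; its place in the row varies (125 mm apart). Origin: middle of its lower edge; z up along the board, x towards the back.
- b_top (a point): Middle of the top edge of board_b, 200 mm up the board from its lower edge, half-way through its thickness; about 50 mm in front of or behind the groove and 210 mm above the table when leaning.
- board_c: One of four alike light wooden boards, loose side by side in the rack: 100 mm wide (y), 200 high (z), 12 thick (x), about 0.17 kg, hanging hole 25 mm below the top. At the start this one leans back on the rear rail, as it should; its place in the row varies (125 mm apart). Origin: middle of its lower edge; z up along the board, x towards the back.
- c_top (a point): Middle of the top edge of board_c, 200 mm up the board from its lower edge, half-way through its thickness; about 50 mm in front of or behind the groove and 210 mm above the table when leaning.
- board_d: One of four alike light wooden boards, loose side by side in the rack: 100 mm wide (y), 200 high (z), 12 thick (x), about 0.17 kg, hanging hole 25 mm below the top. At the start this one leans back on the rear rail, as it should; its place in the row varies (125 mm apart). Origin: middle of its lower edge; z up along the board, x towards the back.
- d_top (a point): Middle of the top edge of board_d, 200 mm up the board from its lower edge, half-way through its thickness; about 50 mm in front of or behind the groove and 210 mm above the table when leaning.
- mug: Striped mug, 95 mm high, standing loose right of the rack; leave it alone. Origin: centre of its underside.
- salt: Salt shaker, 44 mm wide, 90 mm high, standing loose in front of the rack; leave it alone. Origin: centre of its underside.
- glass: Drinking glass, 79 mm wide, 90 mm high, upside down and loose behind the rack; leave it alone. Origin: centre of its underside.
Not all that is in view belongs to the job. What is shaped like the board_d but turquoise is not meant.

How it is judged:
At the end, for the whole second after the job is handed in: All four boards rest leaning back on the rear rail (middle of the top edge at least 30 mm behind the groove's middle line, measured along the rack's x), at rest, each with its lower edge in the groove (less than 30 mm above the table) and within 30 mm of where it stood (x of each of a_top, b_top, c_top, d_top in the frame of rack above 0.03 m and height (world z) of each of board_a, board_b, board_c, board_d below 0.03 m and distance of each of board_a, board_b, board_c, board_d from where it was at the start of the episode below 0.03 m and linear speed of each of board_a, board_b, board_c, board_d below 0.03 m/s); the robot touches nothing.
It fails at once if a board was lifted (lower edge 40 mm or more above the table) (height (world z) of any of board_a, board_b, board_c, board_d above 0.04 m).
It fails at once if one of the two good boards was touched (over 2 N) or pushed forward past upright (x of any of c_top, d_top in the frame of rack below 0 m or contact force between any of the fingers, the arm and board_c above 2 N or contact force between any of the fingers, the arm and board_d above 2 N).
It fails at once if the mug, salt shaker or glass was moved more than 30 mm (distance of any of mug, salt, glass from where it was at the start of the episode above 0.03 m).
It also fails if it takes over 42 s, if anything falls off the work surface, if the arm or the gripper's body presses on something with over 40 N, if the wrist force passes 120 N, or if a joint passes its speed limit or range.

## Working session

There is one attempt and no reset: what is moved stays moved. The work goes in short steps, Python scripts to look and compute and a tool call to move; the robot and the scene stay as the last step left them, time stands still between calls to the robot, and variables do not carry over. Pictures are saved under pics/ and viewed, and the job is handed in when it is done.

Besides the shell and the picture viewer there is one more tool, called after "Request:" as a command line: name --pt "numbers of a row" for each row, then --argument value for the rest. drive_tool: Moves the arm, as the interface text tells. Its arguments: {"type":"object","properties":{"series":{"type":"array","items":{"type":"array","items":{"type":"number"}}},"squeeze":{"type":"number"}},"required":["series"]}

```bash
mkdir -p pics; ls
python3 - <<'E'
from bench import r
import cv2
print(r.get_obs())
for n in ("side","top","wrist"):
    f=r.grab_frame(n); cv2.imwrite(f"pics/{n}0.png",f["frame"]); print(n,f["intrinsics"],f["rvec"],f["tvec"])
E
```

```text
pics
{'clock': 0.0, 'joints': array([-1.33111064,  0.47776266,  0.02234863,  1.5564463 , -0.01152466,
        1.1092972 , -0.08311006]), 'qvel': array([-0.0006191 , -0.0005122 ,  0.00061064,  0.00180638, -0.00023109,
       -0.00053742, -0.00032749]), 'tau': array([ 1.16144010e-04, -5.96462059e+01,  1.60752151e+00, -2.81177258e+01,
        1.23855638e-02,  9.72627924e-03, -2.04780619e-06]), 'tcp_pos': array([0.2298632 , 0.63403086, 0.23035316]), 'orientation': array([-1.55529163,  0.2731284 , -0.27281851]), 'contact_force': array([-0.34987735, -0.4108788 , -0.10228453]), 'moment': array([0.02483712, 0.02427878, 0.02049745]), 'grip_width': 0.08583553201012097}
side [[383.0364319    0.         285.22416725]
 [  0.         383.0364319  211.41996267]
 [  0.           0.           1.        ]] [ 2.15511017 -0.37724861  0.20964278] [-0.60315423  0.1928982   1.09676796]
top [[421.12756314   0.         278.24087964]
 [  0.         421.12756314 213.79716269]
 [  0.           0.           1.        ]] [ 2.15488112 -2.1446675   0.16666321] [-0.13473687  0.58928694  1.25619799]
wrist [[325.1922621    0.         280.88138821]
 [  0.         325.1922621  213.09945546]
 [  0.           0.           1.        ]] [-2.34073711 -1.64233701 -0.27148989] [-0.67492657 -0.04139553  0.38165762]
```

View pics/side0.png

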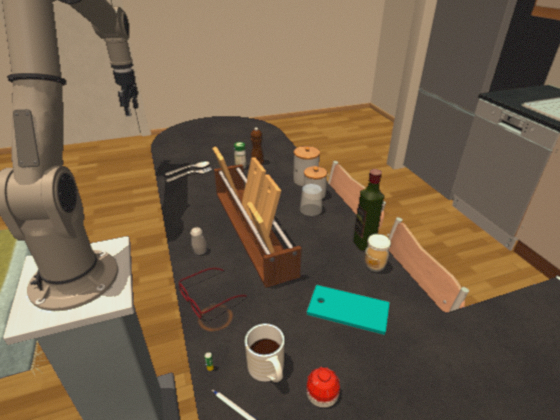

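View pics/top0.png

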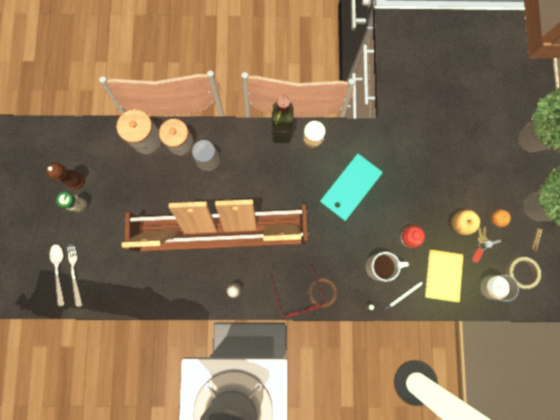

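View pics/wrist0.png

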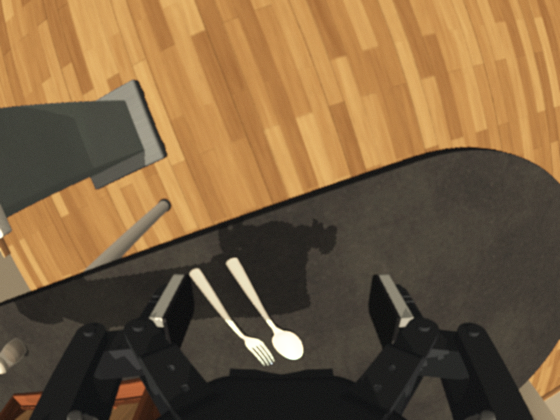

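The top view shows the forward-leaning boards at the two ends of the row, at about (142,243) and (283,238). The good boards lean back in the middle, at (193,218) and (237,215). The turquoise board at (351,187) lies on the table and isn't part of the job. I'll check this in a close crop.

Run:
```python
import cv2
a=cv2.imread("pics/top0.png")[190:260,110:320]
b=cv2.imread("pics/side0.png")[140:290,195:305]
cv2.imwrite("pics/topc.png",cv2.resize(a,None,fx=3.8,fy=3.8,interpolation=cv2.INTER_CUBIC))
cv2.imwrite("pics/sidec.png",cv2.resize(b,None,fx=4,fy=4,interpolation=cv2.INTER_CUBIC))
```

```text
(no output)
```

View pics/topc.png

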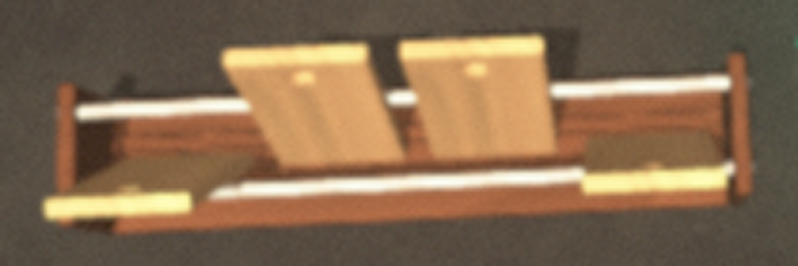

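View pics/sidec.png

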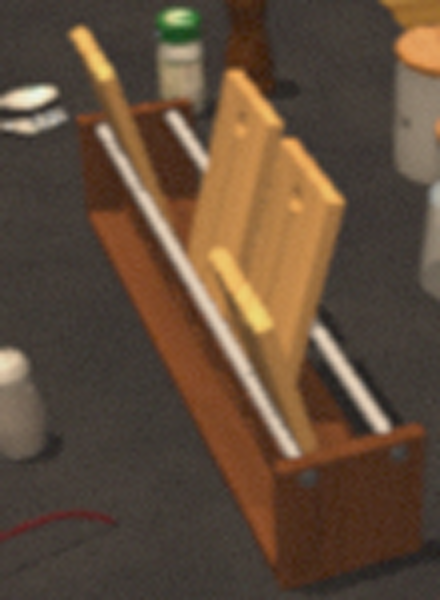

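```bash
cat > h.py <<'E'
import numpy as np, cv2, pickle
from scipy.spatial.transform import Rotation as R
def ray(f,uv,z):
    K=f["intrinsics"]; Rm=R.from_rotvec(np.ravel(f["rvec"])).as_matrix(); t=np.ravel(f["tvec"])
    c=-Rm.T@t; d=Rm.T@np.linalg.solve(K,[uv[0],uv[1],1]); return c+d*(z-c[2])/d[2]
def proj(f,p):
    return cv2.projectPoints(np.array(p,float).reshape(-1,3),np.array(f["rvec"]),np.array(f["tvec"]),f["intrinsics"],None)[0].reshape(-1,2)
E
python3 - <<'E'
from h import *
from bench import r
f=r.grab_frame("top"); s=r.grab_frame("side")
def c(u,v):return (110+(u+.5)/3.8-.5,190+(v+.5)/3.8-.5)
def cs(u,v):return (195+(u+.5)/4-.5,140+(v+.5)/4-.5)
for n,pts in dict(fl=[(45,208),(190,202)],fr=[(583,182),(727,180)],g1=[(222,57),(367,52)],g2=[(400,48),(543,45)]).items():
    P=[ray(f,c(*p),.21) for p in pts]; print(n,np.round(P,4).tolist(),np.linalg.norm(P[0]-P[1]))
for n,p in dict(plBack=(67,85),prBack=(738,55),prFront=(743,200)).items(): print(n,ray(f,c(*p),.113).round(4))
for n,p in dict(prF=(278,470),prB=(420,428),plF=(80,118),plB=(185,100)).items(): print('side',n,ray(s,cs(*p),.113).round(4))
for n,p in dict(fl=(90,55),fr=(242,290)).items(): print('side',n,ray(s,cs(*p),.21).round(4))
for n,p,z in (("salt",(234,288),.09),("glass",(207,149),.09),("mug",(383,258),.095)): print(n,ray(f,p,z).round(3))
for n,p in (("salt",(198,232)),("mug",(265,340)),("glass",(312,190))): print('side',n,ray(s,p,.09).round(3))
o=r.get_obs();print(o['clock']);print(R.from_rotvec(o['orientation']).as_matrix().round(3))
E
```

```text
fl [[0.4813, 0.2846, 0.21], [0.486, 0.1839, 0.21]] 0.10077787456813586
fr [[0.5014, -0.0903, 0.21], [0.5033, -0.1913, 0.21]] 0.10104632728719777
g1 [[0.5888, 0.166, 0.21], [0.593, 0.0636, 0.21]] 0.10244375344916011
g2 [[0.596, 0.0403, 0.21], [0.5987, -0.061, 0.21]] 0.10135137620998785
plBack [0.5826 0.3084 0.113 ]
prBack [ 0.6089 -0.2063  0.113 ]
prFront [ 0.4969 -0.2096  0.113 ]
side prF [ 0.5032 -0.2148  0.113 ]
side prB [ 0.6076 -0.2064  0.113 ]
side plF [0.4776 0.3047 0.113 ]
side plB [0.5771 0.3071 0.113 ]
side fl [0.4807 0.2322 0.21  ]
side fr [ 0.5035 -0.1421  0.21  ]
salt [ 0.365 -0.004  0.09 ]
glass [0.781 0.086 0.09 ]
mug [ 0.453 -0.438  0.095]
side salt [ 0.36  -0.019  0.09 ]
side mug [ 0.432 -0.445  0.09 ]
side glass [0.773 0.087 0.09 ]
0.25
[[ 0.94  -0.     0.341]
 [-0.341 -0.001  0.94 ]
 [ 0.    -1.    -0.001]]
```

Checks agree:
- Each top edge measures about 100 mm.
- The tops sit about ±51 mm from the groove.
- Side and top views match within about 5 mm.

The rack is yawed about −2.9°, with its origin near (0.544, 0.047). I'll push with closed fingers pointing down at z≈0.175. That leaves the gripper body about 35 mm above the board tops.

```bash
cat >> h.py <<'E'
O=np.array([.544,.047,0]); ex=np.array([.9987,.051,0]); ey=np.array([-.051,.9987,0])
def go(r,xr,yr,z):
    o=r.get_obs(); Q=R.from_rotvec(o['orientation']).as_matrix()
    T=O+ex*xr+ey*yr+[0,0,z]; sh=Q.T@(T-o['tcp_pos'])*1000
    W=np.column_stack([ex,[0,0,-1],ey]); w=R.from_matrix(Q.T@W).as_rotvec(degrees=True)
    d=o['tcp_pos']-O
    print('t',round(o['clock'],2),'rack pos',[round(float(v)*1000) for v in(d@ex,d@ey,d[2])],'shift',sh.round(0),'turn',w.round(1),'F',o['contact_force'].round(1),'j',o['joints'].round(2))
E
python3 - <<'E'
from h import *
from bench import r
go(r,-.12,.187,.23)
E
```

```text
t 0.25 rack pos [-284, 603, 231] shift [ 312.    1. -319.] turn [  0.  -22.9  -0. ] F [-1.  -1.1 -0.3] j [-1.33  0.48  0.02  1.56 -0.01  1.11 -0.08]
```

Request:
drive_tool --pt "30 0 -30 0 -5 0 0" --pt "60 0 -60 0 -10 0 0" --pt "90 0 -90 0 -15 0 0" --pt "120 0 -120 0 -20 0 0" --pt "150 0 -150 0 -22.9 0 0"

```text
clock: 0.75
tcp_pos: [0.3204, 0.4405, 0.231]
orientation: [-1.571, -0.043, 0.043]
contact_force: [0.9, -0.7, -0.1]
grip_width: 0.0118
```

```bash
python3 -c "
from h import *
from bench import r
go(r,-.12,.187,.23)"
```

```text
t 0.75 rack pos [-203, 404, 231] shift [  82.    1. -218.] turn [ 0.   0.2 -0. ] F [ 0.9 -0.7 -0.1] j [-1.04  0.26 -0.02  1.87  0.01  1.01  0.56]
```

Request:
drive_tool --pt "18 0 -45 0 0 0 0" --pt "35 0 -90 0 0 0 0" --pt "52 0 -135 0 0 0 0" --pt "70 0 -180 0 0 0 0" --pt "82 1 -218 0 0 0 0"

```text
clock: 1.25
tcp_pos: [0.4154, 0.2246, 0.2305]
orientation: [-1.571, -0.042, 0.041]
contact_force: [0.7, 0.2, 0.0]
grip_width: -0.0001
```

```bash
python3 -c "
from h import *
from bench import r
go(r,-.12,.187,.175)"
```

```text
t 1.25 rack pos [-119, 184, 230] shift [-1. 55.  3.] turn [0.  0.1 0. ] F [0.7 0.2 0. ] j [-0.74  0.14  0.12  2.03 -0.02  0.97  1.02]
```

Request:
drive_tool --pt "0 20 1 0 0 0 0" --pt "0 40 2 0 0 0 0" --pt "0 55 3 0 0 0 0" --pt "0 55 3 0 0 0 0"

```text
clock: 1.65
tcp_pos: [0.4141, 0.2268, 0.1738]
orientation: [-1.573, -0.04, 0.043]
contact_force: [-0.7, -0.5, 0.1]
grip_width: -0.0002
```

Run:
```python
from h import *
from bench import r
for n in ("side","top"):
    f=r.grab_frame(n)["frame"]
    f=f[60:300,80:320] if n=="side" else f[170:340,110:320]
    cv2.imwrite(f"pics/{n}1.png",cv2.resize(f,None,fx=2.4,fy=2.4,interpolation=cv2.INTER_CUBIC))
go(r,.02,.187,.175)
```

```text
t 1.75 rack pos [-119, 187, 176] shift [139.   1.  -0.] turn [0.  0.1 0. ] F [0.6 0.3 1.3] j [-0.74  0.21  0.12  2.09 -0.03  0.84  1.02]
```

View pics/side1.png

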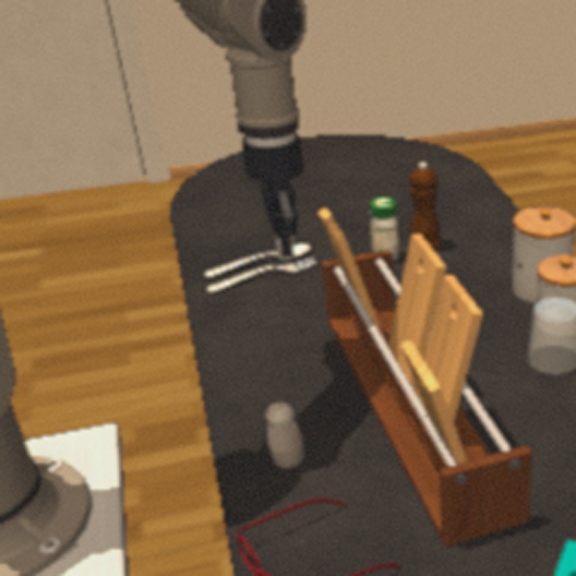

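View pics/top1.png

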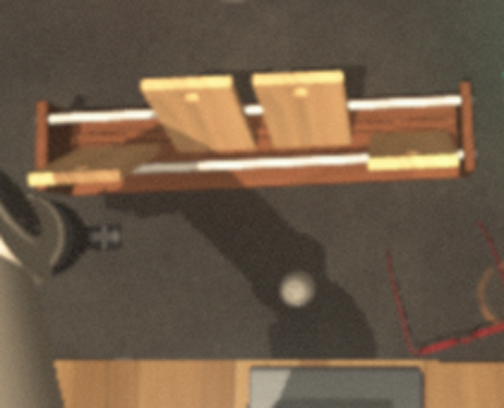

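Run:
```python
from h import *
from bench import r
o=r.get_obs()
for n,off in (("side",(80,60)),("top",(110,170))):
    f=r.grab_frame(n); p=o['tcp_pos']
    print(n,(proj(f,[p,p+[0,0,.073],O+ex*-.05+ey*.187+[0,0,.21],O+ex*-.05-ey*.188+[0,0,.21]])-off)*2.4)
```

```text
side [[285.97733272 254.45017007]
 [279.57158241 206.73447311]
 [331.98038179 224.00719834]
 [420.72394895 365.6788551 ]]
top [[ 85.68709788 239.43413959]
 [ 64.82564823 238.47898091]
 [ 76.17784519 175.83348516]
 [415.07767769 160.23720776]]
```

Run:
```python
from h import *
from bench import r
f=r.grab_frame("top")["frame"][225:300,105:185]
cv2.imwrite("pics/top2.png",cv2.resize(f,None,fx=7,fy=7,interpolation=cv2.INTER_CUBIC))
f=r.grab_frame("wrist")["frame"]
cv2.imwrite("pics/wrist2.png",f)
```

```text
(no output)
```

View pics/top2.png

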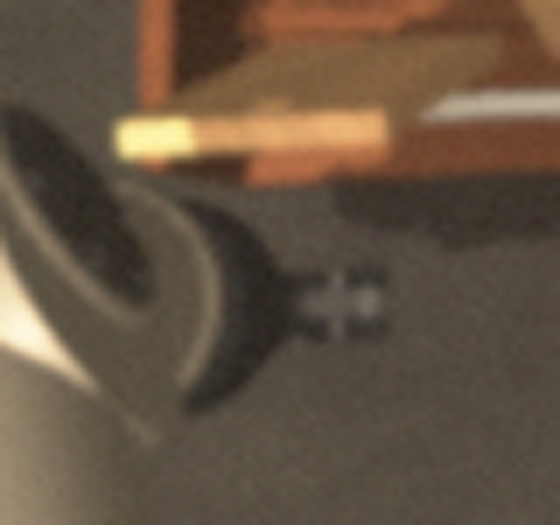

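View pics/wrist2.png

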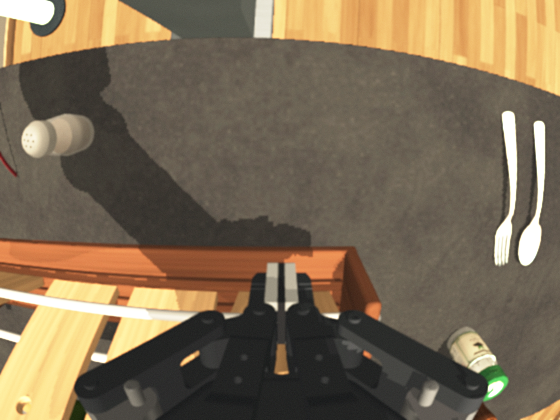

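The closed fingers' knuckles bulge sideways by about 45 mm, at crop (385,300). They still clear the good board, whose near edge is 70 mm away. I'll raise the tip to z≈0.19 so only the finger ends touch the board, and shift 5 mm outward.

Request:
drive_tool --pt "10 -15 5 0 0 0 0" --pt "20 -15 5 0 0 0 0" --pt "30 -15 5 0 0 0 0" --pt "40 -15 5 0 0 0 0" --pt "50 -15 5 0 0 0 0"

```text
clock: 2.45
tcp_pos: [0.466, 0.2353, 0.1909]
orientation: [-1.571, -0.043, 0.04]
contact_force: [0.6, 1.0, 0.1]
grip_width: 0.0004
```

Request:
drive_tool --pt "10 0 0 0 0 0 0" --pt "20 0 0 0 0 0 0" --pt "30 0 0 0 0 0 0" --pt "40 0 0 0 0 0 0"

```text
clock: 2.85
tcp_pos: [0.5069, 0.2374, 0.1908]
orientation: [-1.571, -0.042, 0.04]
contact_force: [0.1, 1.2, -0.5]
grip_width: -0.0002
```

Run:
```python
from h import *
from bench import r
for n in ("side",):
    f=r.grab_frame(n)["frame"]
    f=f[100:300,120:320] if n=="side" else f[170:340,110:320]
    cv2.imwrite(f"pics/{n}3.png",cv2.resize(f,None,fx=2.8,fy=2.8,interpolation=cv2.INTER_CUBIC))
go(r,.018,.192,.19)
```

```text
t 2.9 rack pos [-26, 192, 191] shift [44.  1.  0.] turn [0.  0.1 0.2] F [2.6 0.2 0.6] j [-0.67  0.33  0.15  1.88 -0.06  0.93  1.13]
```

View pics/side3.png

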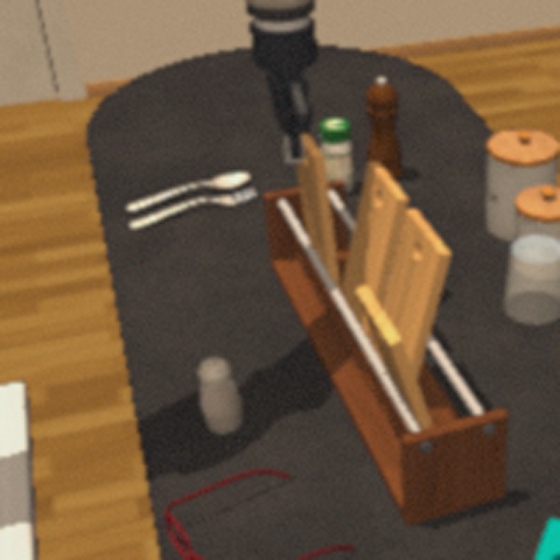

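The left board, with its top at crop (315,145), is being pushed and is nearly upright. I'll keep pushing.

Request:
drive_tool --pt "10 0 0 0 0 0 0" --pt "20 0 0 0 0 0 0" --pt "30 0 0 0 0 0 0" --pt "38 0 0 0 0 0 0" --pt "43 0 0 0 0 0 0"

```text
clock: 3.4
tcp_pos: [0.5523, 0.2395, 0.1911]
orientation: [-1.571, -0.043, 0.038]
contact_force: [0.6, 0.1, 0.4]
grip_width: -0.0003
```

Request:
drive_tool --pt "0 0 0 0 0 0 0" --pt "0 0 0 0 0 0 0" --pt "0 0 0 0 0 0 0"

```text
clock: 3.7
tcp_pos: [0.5519, 0.2396, 0.191]
orientation: [-1.571, -0.043, 0.039]
contact_force: [0.3, 0.0, -0.1]
grip_width: -0.0001
```

Run:
```python
from h import *
from bench import r
f=r.grab_frame("side")["frame"][100:300,120:320]
cv2.imwrite("pics/side4.png",cv2.resize(f,None,fx=2.8,fy=2.8,interpolation=cv2.INTER_CUBIC))
go(r,-.11,.192,.19)
```

```text
t 3.75 rack pos [18, 192, 191] shift [-128.    1.    0.] turn [0.  0.1 0.2] F [ 0.9  0.4 -0.5] j [-0.63  0.4   0.15  1.79 -0.07  0.96  1.17]
```

View pics/side4.png

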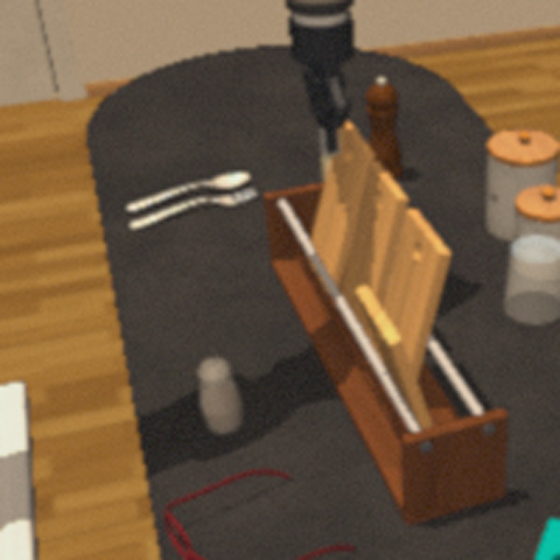

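The left board now rests against the rear rail (top at crop 350,130). I'll retreat and move over to the right board.

Request:
drive_tool --pt "-25 0 0 0 0 0 0" --pt "-60 0 0 0 0 0 0" --pt "-95 0 0 0 0 0 0" --pt "-118 0 0 0 0 0 0" --pt "-118 0 -40 0 0 0 0"

```text
clock: 4.25
tcp_pos: [0.4326, 0.1983, 0.1909]
orientation: [-1.568, -0.051, 0.048]
contact_force: [0.4, -0.6, 0.4]
grip_width: -0.0001
```

```bash
python3 -c "
from h import *
from bench import r
go(r,-.10,-.193,.19)"
```

```text
t 4.25 rack pos [-104, 157, 191] shift [  -0.    0. -350.] turn [-0.1  0.7  0.1] F [ 0.4 -0.6  0.4] j [-0.69  0.19  0.14  2.07 -0.04  0.88  1.11]
```

Request:
drive_tool --pt "0 0 -40 0 0.7 0 0" --pt "0 0 -80 0 0.7 0 0" --pt "0 0 -120 0 0.7 0 0" --pt "0 0 -160 0 0.7 0 0" --pt "0 0 -200 0 0.7 0 0"

```text
clock: 4.75
tcp_pos: [0.4448, -0.0027, 0.1908]
orientation: [-1.567, -0.042, 0.038]
contact_force: [0.8, 0.6, -0.2]
grip_width: 0.0001
```

```bash
python3 -c "
from h import *
from bench import r
go(r,-.10,-.193,.19)"
```

```text
t 4.75 rack pos [-102, -45, 191] shift [   2.    0. -148.] turn [-0.2 -0.   0.2] F [ 0.8  0.6 -0.2] j [-0.4   0.14  0.29  2.14 -0.06  0.86  1.55]
```

Request:
drive_tool --pt "0 0 -40 0 0 0 0" --pt "0 0 -80 0 0 0 0" --pt "0 0 -120 0 0 0 0" --pt "0 0 -148 0 0 0 0" --pt "0 0 -148 0 0 0 0"

```text
clock: 5.25
tcp_pos: [0.4519, -0.1546, 0.1908]
orientation: [-1.569, -0.038, 0.032]
contact_force: [0.2, 0.2, -0.0]
grip_width: -0.0002
```

Run:
```python
from h import *
from bench import r
for n in ("side","top"):
    f=r.grab_frame(n)["frame"]
    f=f[100:300,120:320] if n=="side" else f[170:340,110:320]
    cv2.imwrite(f"pics/{n}5.png",cv2.resize(f,None,fx=2.8,fy=2.8,interpolation=cv2.INTER_CUBIC))
go(r,.018,-.193,.19)
```

```text
t 5.35 rack pos [-102, -193, 190] shift [120.   1.  -0.] turn [-0.2 -0.1  0.2] F [-0.5  0.1 -0.2] j [-0.16  0.2   0.41  2.08 -0.11  0.87  1.93]
```

View pics/side5.png

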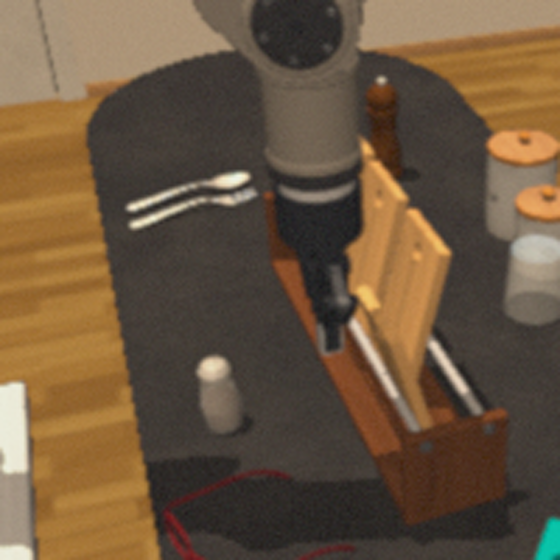

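View pics/top5.png

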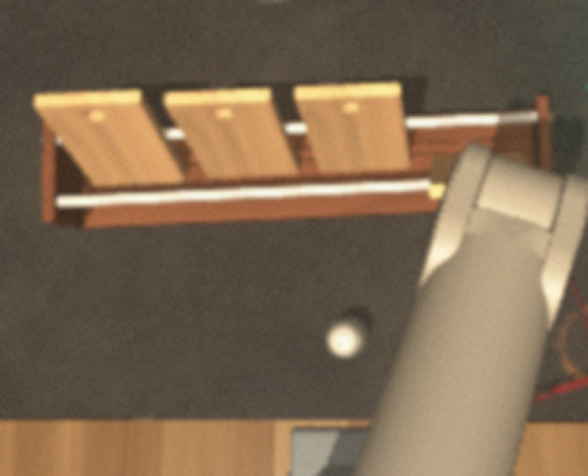

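The top view shows three boards leaning back. The tip is in front of the right board and clear of it. I'll push the same way.

Request:
drive_tool --pt "12 0 0 0 0 0 0" --pt "24 0 0 0 0 0 0" --pt "36 0 0 0 0 0 0" --pt "46 0 0 0 0 0 0" --pt "56 0 0 0 0 0 0"

```text
clock: 5.85
tcp_pos: [0.5092, -0.1473, 0.1904]
orientation: [-1.567, -0.042, 0.038]
contact_force: [0.9, 0.4, -0.4]
grip_width: 0.0004
```

Request:
drive_tool --pt "10 0 0 0 0 0 0" --pt "20 0 0 0 0 0 0" --pt "30 0 0 0 0 0 0" --pt "40 0 0 0 0 0 0" --pt "48 0 0 0 0 0 0"

```text
clock: 6.35
tcp_pos: [0.5581, -0.1448, 0.1905]
orientation: [-1.567, -0.042, 0.038]
contact_force: [0.2, 0.8, -0.7]
grip_width: -0.0003
```

Run:
```python
from h import *
from bench import r
f=r.grab_frame("side")["frame"][100:300,120:320]
cv2.imwrite("pics/side6.png",cv2.resize(f,None,fx=2.8,fy=2.8,interpolation=cv2.INTER_CUBIC))
go(r,.018,-.193,.19)
```

```text
t 6.4 rack pos [5, -192, 191] shift [13.  1. -1.] turn [-0.2  0.   0.2] F [ 1.7 -0.7  0.6] j [-0.15  0.37  0.38  1.86 -0.18  0.94  1.93]
```

View pics/side6.png

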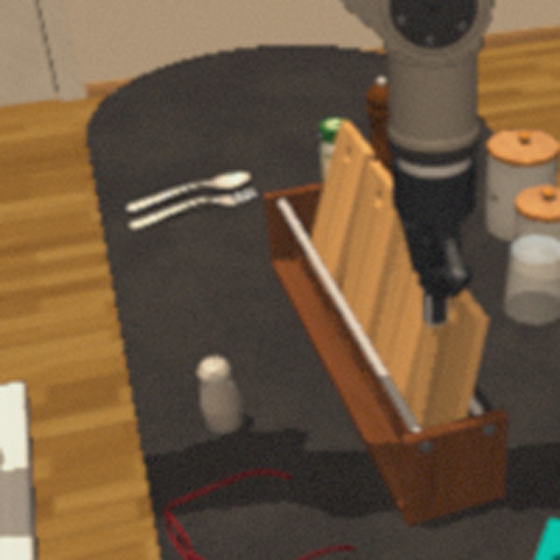

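The right board appears past upright. I'll go 11 mm further, as I did with the left board, then retreat.

Request:
drive_tool --pt "6 0 0 0 0 0 0" --pt "11 0 0 0 0 0 0" --pt "11 0 0 0 0 0 0" --pt "11 0 0 0 0 0 0" --pt "11 0 0 0 0 0 0"

```text
clock: 6.9
tcp_pos: [0.5698, -0.1441, 0.1906]
orientation: [-1.567, -0.043, 0.037]
contact_force: [-0.1, 0.1, -0.1]
grip_width: 0.0002
```

Request:
drive_tool --pt "-25 0 0 0 0 0 0" --pt "-60 0 0 0 0 0 0" --pt "-95 0 0 0 0 0 0" --pt "-118 0 0 0 0 0 0" --pt "-118 -20 0 0 0 0 0"

```text
clock: 7.4
tcp_pos: [0.4464, -0.1502, 0.2082]
orientation: [-1.566, -0.036, 0.041]
contact_force: [0.0, 0.5, -0.2]
grip_width: 0.0004
```

Request:
drive_tool --pt "0 -40 -40 0 0 0 0" --pt "0 -60 -80 0 0 0 0" --pt "0 -60 -120 0 0 0 0" --pt "0 -60 -120 0 0 0 0" --pt "0 -60 -120 0 0 0 0"

```text
clock: 7.9
tcp_pos: [0.4518, -0.2711, 0.2675]
orientation: [-1.565, -0.033, 0.039]
contact_force: [0.3, 0.3, 0.6]
grip_width: -0.0
```

Run:
```python
from h import *
from bench import r
for n in ("side","top"):
    f=r.grab_frame(n)["frame"]; cv2.imwrite(f"pics/{n}7raw.png",f)
    f=f[100:300,120:320] if n=="side" else f[170:340,110:320]
    cv2.imwrite(f"pics/{n}7.png",cv2.resize(f,None,fx=3.5,fy=3.5,interpolation=cv2.INTER_CUBIC)[:600])
go(r,-.1,-.193,.19)
```

```text
t 8.0 rack pos [-108, -311, 267] shift [  8.  78. 118.] turn [-0.3 -0.1 -0.2] F [ 0.7  0.1 -0.3] j [-0.01  0.21  0.5   1.89 -0.12  1.08  2.16]
```

View pics/side7.png

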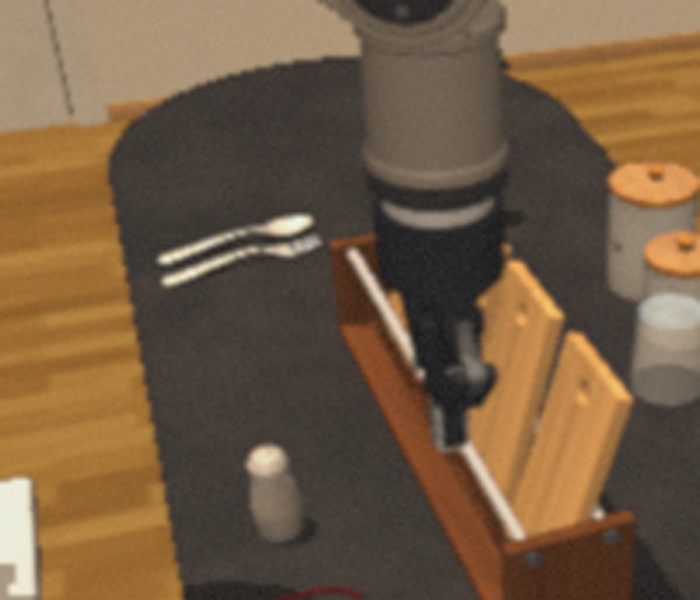

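View pics/top7.png

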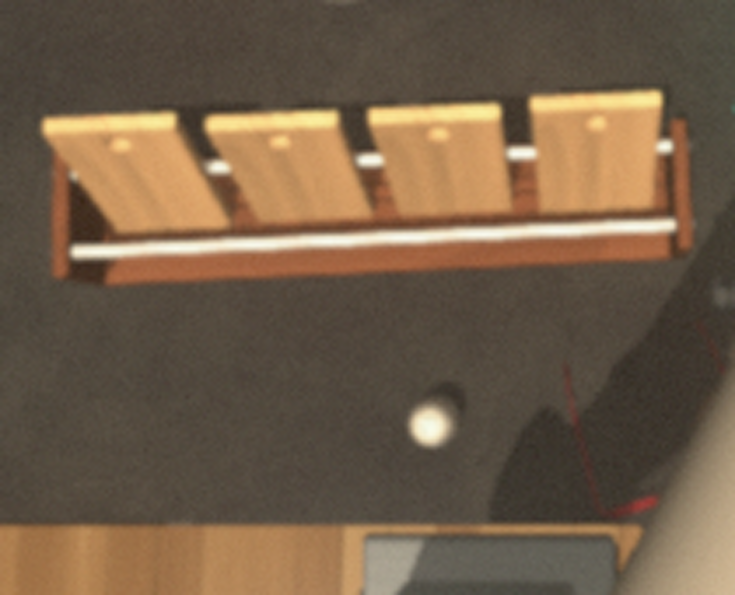

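All four boards lean back, with their tops in one line at crop (110,122), (272,118), (434,108) and (596,98). Before handing in, I'll put numbers on it.

Run:
```python
from h import *
from bench import r
f=r.grab_frame("top")
for p in ((110,124),(272,121),(434,112),(596,101)):
    P=ray(f,(110+p[0]/3.5,170+p[1]/3.5),.21)-O; print((P@ex*1000).round(),(P@ey*1000).round())
o=r.get_obs(); print(o['contact_force'].round(1),abs(o['qvel']).max())
r.hand_in()
```

```text
52.0 188.0
49.0 64.0
50.0 -61.0
53.0 -186.0
[-0.5  0.  -0.1] 0.004846290247750386
the job is handed in; nothing more can be done
```

I tipped both slumped boards, the two at the ends of the row, back onto the rear rail with closed fingertips, then moved the arm clear and handed the job in. It took about 8 s of the 42 s allowed. `hand_in` reports no verdict, so the result below rests on my own checks.

- **Boards:** in the last top image all four tops are 49–53 mm behind the groove (at least 30 mm needed). They stand 125 mm apart, and the two pushed boards are within about 2 mm of their starting places along the rack.
- **Lower edges:** they look seated in the groove, but I didn't measure their height.
- **Good boards:** the force readings after each move stayed near noise. By my measurements the fingers kept about 20 mm clear of them.
- **Salt, mug and glass:** the salt shaker and glass looked undisturbed in the late pictures. The mug was outside the later crops, so I didn't re-check it; the arm stayed about 0.17 m away from it.
- **Robot:** it was at rest and touching nothing, with force readings of 0.5 N or less.

The side and top views differed by up to about 5 mm on the board tops and 6 mm on the rack. For the salt and mug, which I picked by eye, they differed by 15–22 mm. No other checks disagreed.

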